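# Clamp a tip box on the shaker platform

## Robot

A 6-joint arm with a two-finger parallel gripper is mounted at the origin on a cart in front of the work surface, level with it; the furniture and walls round the work are solid. World frame = base frame: x ahead of the robot, y to its left, z up, the work surface at z = 0. Lengths are in m, angles in rad, forces in N, time in s.
With the tool pointing down it reaches from about 0.35 to 0.975 m from the base axis. Payload 4.9 kg.
Tool frame: the origin (TCP) lies midway between the tips of the shut fingers; the grasp point (between the pads) lies 19 mm behind it; z points along the fingers, y is the direction in which the jaws open and shut (so a half turn about z gives the same grasp; the last joint's range is limited). The gripper opens to 85 mm and grips with 20 to 120 N. Pads are 22 mm wide; open, the fingers measure 114 mm over their backs; the gripper's body (76 mm by 85 mm) begins 54 mm behind the grasp point. The pads swing forward as they close: fully open they stand 13 mm farther back than shut.
Start: joints at [1.141, 0.053, 1.613, -0, 1.476, -0.119], TCP at [0.191, 0.595, 0.231] pointing down, gripper open.
Joint ranges: [-3.01, 3.01], [-1.01, 2.22], [0.06, 2.58], [-1.02, 4.17], [0.09, 2.62], [-3.14, 3.14]. Speed limits (rad/s): [2.57, 2.57, 3.14, 3.14, 3.14, 3.14].

## Interface

Orientations are given as a unit quaternion [w, x, y, z].
In Python, from plant import manip gives the robot as it stands. The module is installed in compiled form; this text tells all that it offers.
- The arm moves only by the tool move_arm, never from a script. Its argument "rows" is a list of rows, each an object of numbers: "tx", "ty", "tz": the shift along the tool's x, y, z in m; "ax", "ay", "az": the turn, a rotation vector about the tool's x, y, z in degrees; "jaw": the closure in counts, from 0 (fully open) to 255 (shut). In form: [{"tx": .., "ty": .., "tz": .., "ax": .., "ay": .., "az": .., "jaw": ..}, ...]. A call has 1 to 12 rows; each row shifts and turns the pose as measured when the row begins, along the tool's axes as they then stand; what a row does not reach is not made up. A row lasts 1/10 s, in which the tool goes at most 50 mm and 8.59 degrees, less where a joint would pass 70% of its speed; a pose out of reach is approached as far as the arm can. A call with a gripper value outside its range is refused whole. The fingers move at their own pace and stop on an object; the grip force is fixed at half the most. Time passes only in rows, so rows that do not move let the fingers close. It gives the time, the measured TCP pose, the force and the opening at its end, in the units of the state.
- manip.state(): the state, without advancing time (a new reading comes with each control period).
- manip.grab_frame(name): name is "side" or "top"; returns a dict with "color" (384x512x3 uint8, red, green, blue), "intrinsics" (3x3 intrinsics, pixels), "R" (3x3) and "t" (3): a world point X has camera coordinates R X + t. Camera axes: x right, y down, z forward; pixel columns grow to the right and rows downward; lengths in m; the calibration is good to about 2 mm. A picture is of the moment at which its call begins. There is no depth.
- manip.job_done(): hands the job in, once; it reports no verdict.
The state is a dict: "time": time; "joint_pos": joint angles; "joint_vel": joint speeds; "joint_efforts": joint torques, N m; "tool_pos": TCP position; "tool_rot": TCP orientation; "contact_force": force on the tool from outside, world axes, zero at the start; "ft_torque": the same for the moment, N m; "gripper_width": opening from 0.0 (shut) to 1.0 (fully open).
Only numpy, scipy, OpenCV 4.12 (cv2) and the standard library are available. Lean on these libraries where they do the work, as an engineer would, in place of code of your own. Each camera call takes 0.05 s, during which the arm holds its last target.

## Task

Push the pipette-tip box straight back along the shaker's platform, under the raised screw clamp, until its far end is flush against the steel stop; then turn the clamp's knob clockwise to screw the round foot down until it holds the box firmly, and let go. Leave the petri dish standing where it is.

Things in the scene. Friction and masses are not known exactly. Their poses are not given: they have to be found in the camera images.
- shaker: White bench shaker, fixed. Origin on the bench under its middle; x from front (near the robot) to back, y left, z up. Aluminium platform x -0.140 to 0.130, y -0.115 to 0.115; its black mat, on which the box stands, at z 0.070. Arm holding the clamp: grey, 42 mm wide at most, x 0.044 to the column at x 0.103 to 0.123; underside 100 mm, top 130 mm above the mat.
- stop_face (a point): Middle of the foot of the steel stop's front face, on the mat, at x 0.095, y -0.035 in the shaker frame. The stop is 110 mm wide, 36 mm high; same axes as the shaker.
- tip_box: Pipette-tip box, white lid, blue bottom, 70 mm wide (its x, -33 to 37 mm), 117 mm long (its y, -58 to 58 mm), 62 mm high, about 0.25 kg, loose on the platform in front of the clamp, its y roughly along the shaker's x. Origin: centre of its underside. Fully home, with its far end at the stop, its origin is at x 0.037 in the shaker frame.
- clamp_foot: Round foot of the clamp, 44 mm across, 10 mm thick, rubber below. Origin: centre of its underside, on the screw axis (x 0.065, y -0.035 in the shaker frame). Moves up and down only, with the knob; meets the box when 62 mm above the mat (0.132 m above the bench). Starts 8 to 16 mm above that.
- clamp_knob (a joint): Turn of knob and screw, 0 to 5.2 rad; grows clockwise seen from above, knob and foot then sinking together 4.775 mm per rad (30 mm a turn). At 0 the foot is 20 mm above the box's height; it meets the box at about 4.15 rad and can be forced to about 4.35; let go, it eases back to 4.15 and still grips. Takes about 0.2 N m; stays where it is left.
- knob_grip (a point): Centre of the black round fluted knob on top of the vertical screw: 48 mm across, 26 mm high; point on the axis, 14 mm above the knob's underside, 98 mm above the foot's underside. Bare screw (15 mm thick) below it; 15 mm free between knob and arm when clamped.
- petri_1: White petri dish, 57 mm across, 15 mm high, loose on the left of the platform beside the box. Origin: centre of its underside.
Not all that is in view belongs to the job. Leave any green or turquoise look-alike of the tip_box alone.

How it is judged:
On the way:
1. the box is pushed home against the stop while the clamp is still clear of it (x of tip_box in the frame of shaker above 0.031 m and angle between the y axis of tip_box and the x axis of shaker, either way round below 0.1 rad and contact force between clamp_foot and tip_box below 0.5 N), for 0.2 s.
At the end, for the whole second after the job is handed in: The box stands flat on the platform with its far end within 6 mm of the stop, square to it within 0.1 rad, within 27 mm of the middle of the clamp sideways, and the clamp foot presses on it with more than 5 N, with nobody holding the knob; the petri dish is where it was, within 20 mm (x of tip_box in the frame of shaker above 0.031 m and y of tip_box in the frame of shaker between -0.062 and -0.008 m and angle between the y axis of tip_box and the x axis of shaker, either way round below 0.1 rad and angle between tip_box's own z axis and vertical below 0.06 rad and linear speed of tip_box below 0.01 m/s and contact force between clamp_foot and tip_box above 5 N); the robot touches nothing.
It fails at once if the petri dish is shoved away or tipped (distance of petri_1 from where it was at the start of the episode above 0.02 m or angle between petri_1's own z axis and vertical above 0.5 rad).
It also fails if it takes over 67 s, if anything falls off the work surface, if the arm or the gripper's body presses on something with over 40 N, if the wrist force passes 120 N, or if a joint passes its speed limit or range.

## Working session

There is one attempt and no reset: what is moved stays moved. The work goes in short steps, Python scripts to look and compute and a tool call to move; the robot and the scene stay as the last step left them, time stands still between calls to the robot, and variables do not carry over. Pictures are saved under pics/ and viewed, and the job is handed in when it is done.

Besides the shell and the picture viewer there is one more tool, called as a command line: name --argument value ..., lists and objects as JSON in quotes. move_arm: Moves the arm, as the interface text tells. Its arguments: {"type":"object","properties":{"rows":{"type":"array"}},"required":["rows"]}

```bash
mkdir -p pics; cat > h.py <<'E'
from plant import manip
import numpy as np, cv2
def grab(n,fn):
    f=manip.grab_frame(n); cv2.imwrite('pics/'+fn,cv2.cvtColor(f['color'],cv2.COLOR_RGB2BGR)); return f
def plane(f,u,v,z):
    K=np.array(f['intrinsics']);R=np.array(f['R']);t=np.array(f['t'])
    d=R.T@np.linalg.inv(K)@np.array([u,v,1.]); c=-R.T@t
    return c+d*(z-c[2])/d[2]
def proj(f,X):
    K=np.array(f['intrinsics']);p=K@(np.array(f['R'])@np.array(X)+np.array(f['t'])); return p[:2]/p[2]
E
python3 - <<'E'
from h import *
for n in('side','top'):
    f=grab(n,n+'0.png'); print(n,f['intrinsics'],f['R'],f['t'], -np.array(f['R']).T@f['t'])
print(manip.state())
E
```

```text
side [[388.39632612   0.         254.65339451]
 [  0.         388.39632612 195.63047986]
 [  0.           0.           1.        ]] [[ 0.83110585 -0.55568015 -0.02196914]
 [-0.35786203 -0.50416428 -0.78597274]
 [ 0.42567339  0.66108846 -0.6178707 ]] [-0.384208    0.39174095  0.65046374] [ 0.18262163 -0.44600904  0.70135948]
top [[386.10722129   0.         256.01169884]
 [  0.         386.10722129 186.24259995]
 [  0.           0.           1.        ]] [[ 1.41780043e-02 -9.99899224e-01  7.25589481e-04]
 [-9.93430016e-01 -1.41686814e-02 -1.13560787e-01]
 [ 1.13559624e-01  8.89242961e-04 -9.93530785e-01]] [0.11773333 0.55965132 0.97184119] [0.44394328 0.12478679 1.02902316]
{'time': 0.1, 'joint_pos': array([ 1.14100936e+00,  5.33042627e-02,  1.61415629e+00, -1.38181065e-05,
        1.47597760e+00, -1.18988338e-01]), 'joint_vel': array([-0.00049648, -0.00323949, -0.00229126,  0.00105774,  0.00135335,
       -0.00109564]), 'joint_efforts': array([ 1.39150766e-04, -3.94901168e+01, -3.71363211e+01, -1.45998674e-04,
        3.92966977e-03, -2.52227039e-06]), 'tool_pos': array([0.1908993 , 0.59454672, 0.23017786]), 'tool_rot': array([-2.43405506e-04,  1.54773894e-01,  9.87949488e-01, -8.90093069e-04]), 'contact_force': array([ 0.14888618,  0.26650144, -0.51240711]), 'ft_torque': array([-0.0404534 ,  0.05530224, -0.03505014]), 'gripper_width': 0.997911898786831}
```

View pics/side0.png

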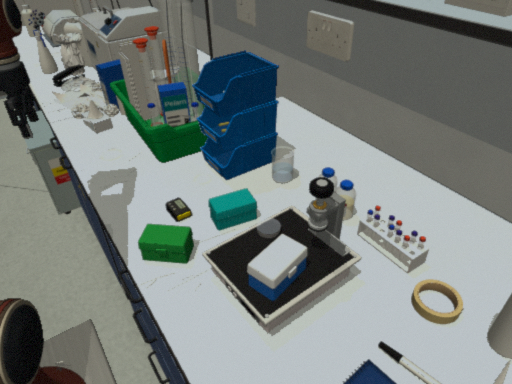

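View pics/top0.png

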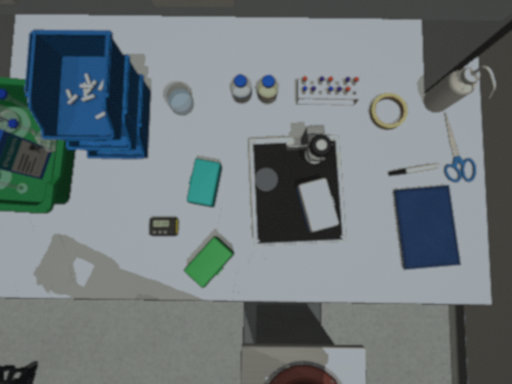

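The top view shows the platform at about (250–343, 137–243). The box lid is near (320,205), the dish at (266,179) and the knob at (318,147). I'll zoom in on these.

```bash
python3 - <<'E'
import cv2
a=cv2.imread('pics/top0.png')[110:260,230:370]; cv2.imwrite('pics/t0z.png',cv2.resize(a,None,fx=4,fy=4,interpolation=cv2.INTER_CUBIC)) 
a=cv2.imread('pics/side0.png')[165:335,190:370]; cv2.imwrite('pics/s0z.png',cv2.resize(a,None,fx=3.5,fy=3.5,interpolation=cv2.INTER_CUBIC))
E
```

```text
(no output)
```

View pics/t0z.png

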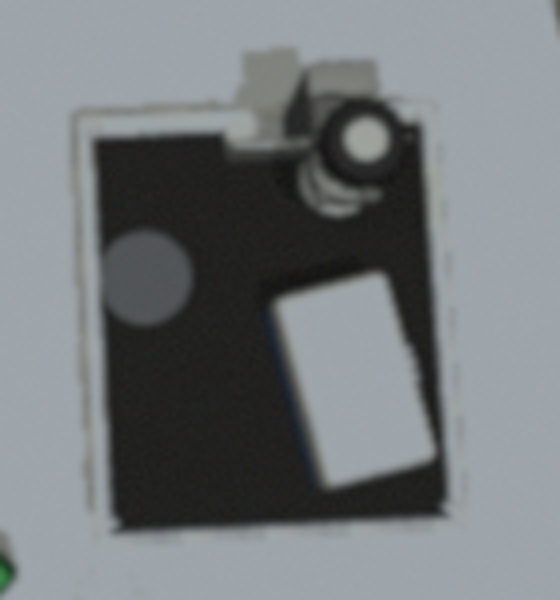

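View pics/s0z.png

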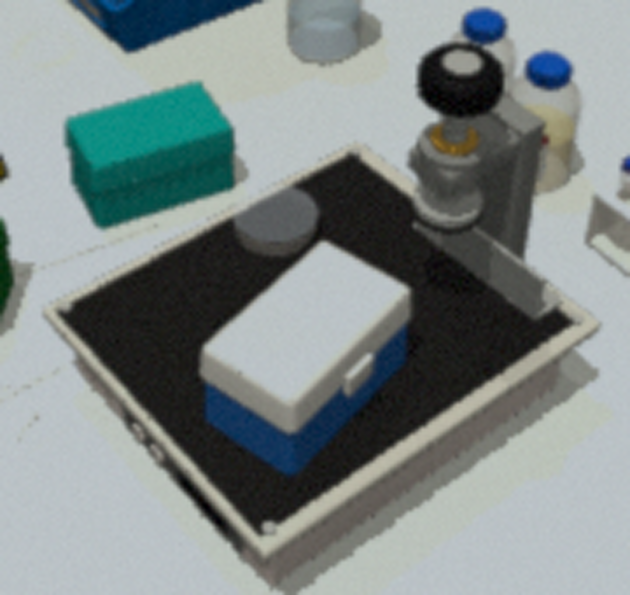

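```bash
cat > m.py <<'E'
from h import *
import sys
f=grab('top',sys.argv[1]); c=f['color']; g=c.max(2).astype(int); hsv=cv2.cvtColor(c,cv2.COLOR_RGB2HSV)
roi=np.zeros(g.shape,bool); roi[135:245,245:348]=1
lid=((g>130)&(c.max(2).astype(int)-c.min(2)<40)&roi).astype(np.uint8)
n,l,st,ce=cv2.connectedComponentsWithStats(lid,connectivity=4)
for i in range(1,n):
    if st[i,4]>60: print(i,st[i],ce[i])
for i in range(1,n):
    if 900<st[i,4]<2500:
        cs,_=cv2.findContours((l==i).astype(np.uint8),0,cv2.CHAIN_APPROX_NONE); k=cs[0][:,0,:].astype(float)
        P=np.array([plane(f,u,v,.132)[:2] for u,v in k]).astype(np.float32)
        r=cv2.minAreaRect(P*1000); print('lid',r, cv2.boxPoints(r))
dish=((g>60)&(g<120)&roi).astype(np.uint8)
n,l,st,ce=cv2.connectedComponentsWithStats(dish,connectivity=4)
for i in range(1,n):
    if st[i,4]>150: print('grey',st[i],ce[i],plane(f,*ce[i],.085))
dark=((g<55)).astype(np.uint8)
for r in range(150,240,10):
    w=np.where(dark[r,245:350])[0]+245; 
    a,b=w.min(),w.max(); print(r,a,b,plane(f,a-.5,r,.07)[:2].round(4),plane(f,b+.5,r,.07)[:2].round(4))
for u in range(262,340,8):
    w=np.where(dark[200:255,u])[0]+200
    if len(w): print('front',u,w.max(),plane(f,u,w.max()+.5,.07)[:2].round(4))
E
python3 m.py top1.png
```

```text
1 [ 245  135  103  110 2693] [292.01039733 186.25287783]
2 [317 140   9  10  71] [321.11267606 144.35211268]
3 [ 300  179   38   52 1318] [318.56525038 204.46661608]
lid ((506.606201171875, -21.10009765625), (110.74221801757812, 65.96720886230469), 15.586309432983398) [[444.4089     -4.2070513]
 [462.13364   -67.748436 ]
 [568.80347   -37.993145 ]
 [551.07874    25.54824  ]]
grey [253 135  89 109 965] [284.15129534 184.24559585] [0.55778153 0.05641563 0.085     ]
grey [305 149  20  16 155] [312.49677419 157.63225806] [ 0.62531507 -0.01354705  0.085     ]
grey [298 177  40  56 224] [313.98214286 204.04464286] [ 0.51000479 -0.01690273  0.085     ]
150 255 334 [0.6457 0.1308] [ 0.6486 -0.0714]
160 255 335 [0.62   0.1304] [ 0.623  -0.0737]
170 256 335 [0.5946 0.1275] [ 0.5975 -0.0735]
180 278 336 [0.5701 0.0721] [ 0.5722 -0.0757]
190 257 337 [0.5441 0.1243] [ 0.547 -0.078]
200 257 338 [0.5191 0.1239] [ 0.522  -0.0802]
210 257 338 [0.4942 0.1236] [ 0.4971 -0.08  ]
220 258 305 [0.4695 0.1208] [0.4712 0.002 ]
230 259 340 [0.445 0.118] [ 0.4478 -0.0844]
front 262 241 [0.417 0.109]
front 270 241 [0.4173 0.0893]
front 278 240 [0.42   0.0696]
front 286 240 [0.4202 0.05  ]
front 294 239 [0.423  0.0303]
front 302 239 [0.4232 0.0106]
front 310 239 [ 0.4235 -0.0091]
front 318 238 [ 0.4262 -0.0288]
front 326 238 [ 0.4265 -0.0485]
front 334 237 [ 0.4292 -0.0682]
```

```bash
cat >> h.py <<'E'
def tri(obs):
    A=[];b=[]
    for f,u,v in obs:
        K=np.array(f['intrinsics']);R=np.array(f['R']);t=np.array(f['t'])
        d=R.T@np.linalg.inv(K)@np.array([u,v,1.]);d/=np.linalg.norm(d); c=-R.T@t
        M=np.eye(3)-np.outer(d,d);A.append(M);b.append(M@c)
    return np.linalg.lstsq(np.vstack(A),np.hstack(b),rcond=None)[0]
E
python3 - <<'E'
from h import *
T=grab('top','t2.png');S=grab('side','s2.png')
K=tri([(T,321.6,144.4),(S,322.3,183)]);print('knobtop',K,proj(T,K),proj(S,K))
# stop top edge/foot in side: zoom (415,227)?,(545,315)
for n,(u,v) in dict(stopfootR=(540,318),stopfootL=(425,240)).items(): print(n,plane(S,190+u/3.5,165+v/3.5,.07))
for n,(u,v) in dict(L=(228,155)).items(): print(n,plane(T,230+u/4,110+v/4,.07),plane(T,230+u/4,110+v/4,.106))
o=np.array([.55,.0235]);a=.066
R=np.array([[np.cos(a),-np.sin(a)],[np.sin(a),np.cos(a)]])
for n,p in dict(axis=K[:2],lid=(.507,-.021)).items(): print(n,R.T@(np.array(p)-o))
# lid corners side view z=.132 zoom
for u,v in [(325,240),(410,292),(203,358),(292,432)]:
    p=plane(S,190+u/3.5,165+v/3.5,.132)
    print(p, R.T@(p[:2]-o))
p=plane(T,230+146/4,110+278/4,.085);print('dish',p,R.T@(p[:2]-o))
E
```

```text
knobtop [ 0.62132381 -0.00799854  0.25177314] [321.66985409 144.29644372] [322.17199552 183.03157835]
stopfootR [ 0.65899551 -0.0605964   0.07      ]
stopfootL [0.64601702 0.03403761 0.07      ]
L [0.65007266 0.0486609  0.07      ] [0.64233494 0.05151852 0.106     ]
axis [ 0.06909113 -0.03613391]
lid [-0.04584125 -0.04156717]
[0.55148493 0.02132919 0.132     ] [ 0.00133852 -0.00226402]
[ 0.56549847 -0.04113737  0.132     ] [ 0.01120176 -0.06551879]
[ 0.44054328 -0.014718    0.132     ] [-0.11173897 -0.03091589]
[ 0.45105844 -0.0834071   0.132     ] [-0.10577689 -0.10014894]
dish [0.56894599 0.10000884 0.085     ] [0.02395066 0.07509274]
```

```bash
python3 - <<'E'
from h import *
T=grab('top','t3.png');S=grab('side','s3.png')
c=np.array([.507,-.021]);a=.272
im={'t3.png':T,'s3.png':S};out=[]
for n,f in im.items():
    I=cv2.resize(cv2.imread('pics/'+n),None,fx=5,fy=5,interpolation=cv2.INTER_CUBIC)
    for z,col in((.132,(0,0,255)),(.07,(0,255,0))):
        P=[]
        for x,y in((-.0585,-.033),(.0585,-.033),(.0585,.033),(-.0585,.033)):
            w=c+[x*np.cos(a)-y*np.sin(a),x*np.sin(a)+y*np.cos(a)]
            P.append(proj(f,[*w,z])*5+2)
        cv2.polylines(I,[np.int32(P)],True,col,1)
    I=I[1100:1550,1150:1600] if n[0]=='s' else I[860:1200,1400:1750]
    out.append(cv2.resize(I,(390,450)))
cv2.imwrite('pics/ov.png',np.hstack(out))
E
```

```text
(no output)
```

View pics/ov.png

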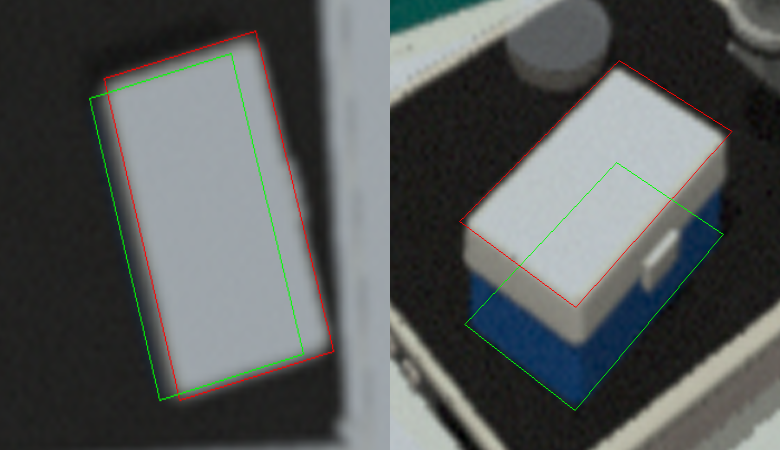

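The projected lid corners match both views. I'll move over the box.

move_arm --rows '[{"tx":-0.032,"ty":-0.037,"tz":-0.005,"jaw":0},{"tx":-0.032,"ty":-0.037,"tz":-0.005,"jaw":0},{"tx":-0.032,"ty":-0.037,"tz":-0.005,"jaw":0},{"tx":-0.032,"ty":-0.037,"tz":-0.005,"jaw":0},{"tx":-0.032,"ty":-0.037,"jaw":0},{"tx":-0.032,"ty":-0.037,"jaw":0},{"tx":-0.032,"ty":-0.037,"jaw":0},{"tx":-0.032,"ty":-0.037,"jaw":0},{"tx":-0.032,"ty":-0.037,"jaw":0},{"tx":-0.032,"ty":-0.037,"jaw":0}]'

```text
schema error: expected keys tx, ty, tz, ax, ay, az, jaw
```

```bash
cat > d.py <<'E'
from h import *
import sys
from scipy.spatial.transform import Rotation as Ro
s=manip.state(); R=Ro.from_quat(np.array(s['tool_rot'])[[1,2,3,0]]).as_matrix()
print('t',s['time'],'pos',s['tool_pos'].round(4),'yyaw',np.degrees(np.arctan2(R[1,1],R[0,1])).round(2),'z',R[:,2].round(4),'j',s['joint_pos'].round(2),'F',s['contact_force'].round(1),'w',round(s['gripper_width'],3))
if len(sys.argv)>3:
    g=np.array([float(x) for x in sys.argv[1:4]]); print('tool delta',(R.T@(g-s['tool_pos'])).round(4))
if len(sys.argv)>4:
    y=np.radians(float(sys.argv[4])); Y=np.array([np.cos(y),np.sin(y),0]);Z=np.array([0,0,-1.]);X=np.cross(Y,Z)
    print('rotvec deg',np.degrees(Ro.from_matrix(R.T@np.c_[X,Y,Z]).as_rotvec()).round(2))
E
python3 d.py .460 -.034 .20 105.4
```

```text
t 0.35 pos [0.1911 0.5949 0.231 ] yyaw 72.19 z [-2.e-04 -5.e-04 -1.e+00] j [ 1.14  0.05  1.61  0.    1.48 -0.12] F [-0.9  0.6 -0.7] w 0.999
tool delta [-0.4484 -0.5165  0.0312]
rotvec deg [-3.000e-02 -1.000e-02 -3.321e+01]
```

move_arm --rows '[{"tx":-0.032,"ty":-0.037,"tz":-0.005,"ax":0,"ay":0,"az":0,"jaw":0},{"tx":-0.032,"ty":-0.037,"tz":-0.005,"ax":0,"ay":0,"az":0,"jaw":0},{"tx":-0.032,"ty":-0.037,"tz":-0.005,"ax":0,"ay":0,"az":0,"jaw":0},{"tx":-0.032,"ty":-0.037,"tz":-0.005,"ax":0,"ay":0,"az":0,"jaw":0},{"tx":-0.032,"ty":-0.037,"tz":0,"ax":0,"ay":0,"az":0,"jaw":0},{"tx":-0.032,"ty":-0.037,"tz":0,"ax":0,"ay":0,"az":0,"jaw":0},{"tx":-0.032,"ty":-0.037,"tz":0,"ax":0,"ay":0,"az":0,"jaw":0},{"tx":-0.032,"ty":-0.037,"tz":0,"ax":0,"ay":0,"az":0,"jaw":0},{"tx":-0.032,"ty":-0.037,"tz":0,"ax":0,"ay":0,"az":0,"jaw":0},{"tx":-0.032,"ty":-0.037,"tz":0,"ax":0,"ay":0,"az":0,"jaw":0}]'

```text
time: 1.35
tool_pos: [0.3861, 0.1377, 0.2517]
tool_rot: [0.003, 0.148, 0.989, 0.0]
contact_force: [0.6, -0.2, 0.0]
gripper_width: 1.005
```

```bash
python3 d.py .460 -.034 .20 105.4
```

```text
t 1.35 pos [0.3861 0.1377 0.2517] yyaw 72.96 z [ 5.7e-03 -5.0e-04 -1.0e+00] j [ 0.16 -0.52  2.06 -0.    1.6  -1.11] F [ 0.6 -0.2  0. ] w 1.005
tool delta [-0.1207 -0.1426  0.0522]
rotvec deg [-3.000e-02  3.300e-01 -3.244e+01]
```

move_arm --rows '[{"tx":-0.03,"ty":-0.036,"tz":0,"ax":0,"ay":0,"az":0,"jaw":0},{"tx":-0.03,"ty":-0.036,"tz":0,"ax":0,"ay":0,"az":0,"jaw":0},{"tx":-0.03,"ty":-0.036,"tz":0,"ax":0,"ay":0,"az":0,"jaw":0},{"tx":-0.025,"ty":-0.03,"tz":0.01,"ax":0,"ay":0,"az":0,"jaw":0},{"tx":0,"ty":0,"tz":0.01,"ax":0,"ay":0.3,"az":-8,"jaw":0},{"tx":0,"ty":0,"tz":0.01,"ax":0,"ay":0,"az":-8,"jaw":0},{"tx":0,"ty":0,"tz":0.01,"ax":0,"ay":0,"az":-8,"jaw":0},{"tx":0,"ty":0,"tz":0.01,"ax":0,"ay":0,"az":-8,"jaw":0},{"tx":0,"ty":0,"tz":0,"ax":0,"ay":0,"az":0,"jaw":0}]'

```text
time: 2.25
tool_pos: [0.4593, -0.0434, 0.2032]
tool_rot: [0.004, -0.134, 0.991, -0.001]
contact_force: [0.5, -0.2, 0.5]
gripper_width: 1.0
```

```bash
python3 d.py .460 -.034 .15 105.4
```

```text
t 2.25 pos [ 0.4593 -0.0434  0.2032] yyaw 105.38 z [ 0.0081 -0.001  -1.    ] j [-0.26 -0.34  2.02  0.    1.46 -2.1 ] F [ 0.5 -0.2  0.5] w 1.0
tool delta [-0.0028  0.0091  0.0532]
rotvec deg [-0.18  0.43 -0.02]
```

move_arm --rows '[{"tx":-0.003,"ty":0.009,"tz":0.02,"ax":-0.2,"ay":0.4,"az":0,"jaw":0},{"tx":0,"ty":0,"tz":0.03,"ax":0,"ay":0,"az":0,"jaw":0},{"tx":0,"ty":0,"tz":0,"ax":0,"ay":0,"az":0,"jaw":0}]'

```text
time: 2.55
tool_pos: [0.4613, -0.034, 0.1546]
tool_rot: [0.002, -0.129, 0.992, -0.001]
contact_force: [-0.5, -0.2, -0.1]
gripper_width: 0.998
```

```bash
python3 d.py .460 -.034 .08 105.4; python3 - <<'E'
from h import *
o=[]
for n,b in(('side',(180,330,200,350)),('top',(110,260,230,380))):
    f=grab(n,n+'4.png');I=cv2.imread(f'pics/{n}4.png')[b[0]:b[1],b[2]:b[3]];o.append(cv2.resize(I,(390,390),interpolation=cv2.INTER_CUBIC))
cv2.imwrite('pics/c4.png',np.hstack(o))
E
```

```text
t 2.55 pos [ 0.4613 -0.034   0.1546] yyaw 104.83 z [ 4.4e-03 -5.0e-04 -1.0e+00] j [-0.24 -0.3   2.06  0.    1.37 -2.06] F [-0.5 -0.2 -0.1] w 0.998
tool delta [0.0015 0.0004 0.0746]
rotvec deg [-0.09  0.23 -0.57]
```

View pics/c4.png

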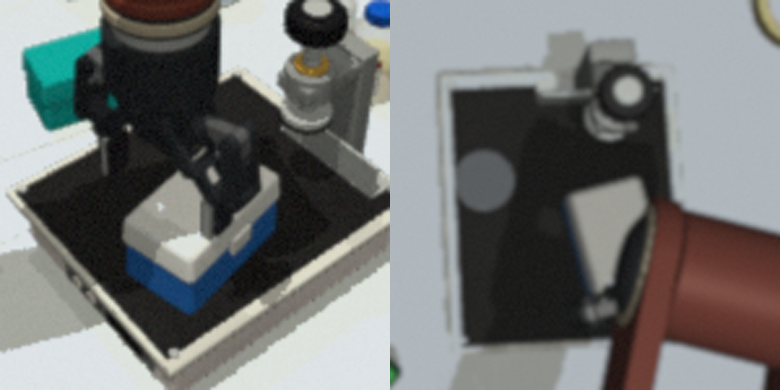

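```bash
python3 - <<'E'
from h import *
f=manip.grab_frame('side')
y=np.radians(104.8);Y=np.array([np.cos(y),np.sin(y),0]);c=np.array([.461,-.034,.165])
for s in(-.0425,.0425): print(proj(f,c+s*Y))
E
```

```text
[280.21735597 268.37382728]
[245.44652935 246.41690238]
```

The fingertips appear where the pose predicts, to within 2–3 px. I'll descend around the rear of the box.

move_arm --rows '[{"tx":0.001,"ty":0,"tz":0.02,"ax":0,"ay":0.2,"az":-0.5,"jaw":0},{"tx":0,"ty":0,"tz":0.015,"ax":0,"ay":0,"az":0,"jaw":0},{"tx":0,"ty":0,"tz":0.01,"ax":0,"ay":0,"az":0,"jaw":0},{"tx":0,"ty":0,"tz":0,"ax":0,"ay":0,"az":0,"jaw":0}]'

```text
time: 3.1
tool_pos: [0.4687, -0.0366, 0.1206]
tool_rot: [0.01, -0.133, 0.991, -0.005]
contact_force: [-0.6, -0.0, 0.4]
gripper_width: 1.002
```

```bash
python3 d.py .460 -.034 .08 105.4
```

```text
t 3.1 pos [ 0.4687 -0.0366  0.1206] yyaw 105.23 z [ 0.0218 -0.0064 -0.9997] j [-0.24 -0.25  2.09 -0.    1.29 -2.07] F [-0.6 -0.   0.4] w 1.002
tool delta [0.0085 0.0052 0.0404]
rotvec deg [-0.68  1.11 -0.16]
```

move_arm --rows '[{"tx":0.008,"ty":0.005,"tz":0,"ax":-0.6,"ay":1.1,"az":0,"jaw":0},{"tx":0,"ty":0,"tz":0,"ax":0,"ay":0,"az":0,"jaw":0}]'

```text
time: 3.3
tool_pos: [0.4596, -0.0338, 0.1214]
tool_rot: [-0.0, -0.132, 0.991, -0.001]
contact_force: [0.1, -0.2, 0.0]
gripper_width: 0.999
```

```bash
python3 d.py .460 -.034 .08 105.4
```

```text
t 3.3 pos [ 0.4596 -0.0338  0.1214] yyaw 105.21 z [-2.0e-04 -1.1e-03 -1.0e+00] j [-0.23 -0.26  2.09 -0.    1.31 -2.07] F [ 0.1 -0.2  0. ] w 0.999
tool delta [-0.0004 -0.0003  0.0414]
rotvec deg [-0.06 -0.03 -0.19]
```

move_arm --rows '[{"tx":0.001,"ty":0.001,"tz":0.01,"ax":-0.1,"ay":0.2,"az":0,"jaw":0},{"tx":0.001,"ty":0.001,"tz":0.01,"ax":-0.1,"ay":0.2,"az":0,"jaw":0},{"tx":0.001,"ty":0.001,"tz":0.01,"ax":-0.1,"ay":0.2,"az":0,"jaw":0},{"tx":0,"ty":0,"tz":0,"ax":0,"ay":0,"az":0,"jaw":0}]'

```text
time: 3.7
tool_pos: [0.4559, -0.0316, 0.09]
tool_rot: [-0.005, -0.132, 0.991, 0.001]
contact_force: [-0.5, -0.0, -0.5]
gripper_width: 1.005
```

```bash
python3 d.py .460 -.034 .08 105.4
```

```text
t 3.7 pos [ 0.4559 -0.0316  0.09  ] yyaw 105.2 z [-0.0108  0.001  -0.9999] j [-0.23 -0.22  2.12 -0.    1.26 -2.07] F [-0.5 -0.  -0.5] w 1.005
tool delta [-0.0035 -0.0034  0.01  ]
rotvec deg [ 0.22 -0.58 -0.2 ]
```

move_arm --rows '[{"tx":-0.003,"ty":-0.003,"tz":0.008,"ax":0.2,"ay":-0.6,"az":0,"jaw":0},{"tx":0,"ty":0,"tz":0,"ax":0,"ay":0,"az":0,"jaw":0}]'

```text
time: 3.9
tool_pos: [0.4594, -0.0337, 0.0806]
tool_rot: [0.0, -0.132, 0.991, 0.0]
contact_force: [0.5, -0.1, 1.2]
gripper_width: 0.999
```

```bash
python3 d.py .460 -.034 .08 105.4
```

```text
t 3.9 pos [ 0.4594 -0.0337  0.0806] yyaw 105.21 z [-0.e+00  5.e-04 -1.e+00] j [-0.24 -0.21  2.12  0.    1.23 -2.07] F [ 0.5 -0.1  1.2] w 0.999
tool delta [-0.0005 -0.0004  0.0006]
rotvec deg [ 0.03  0.01 -0.19]
```

move_arm --rows '[{"tx":0,"ty":0,"tz":0,"ax":0,"ay":0,"az":0,"jaw":100},{"tx":0,"ty":0,"tz":0,"ax":0,"ay":0,"az":0,"jaw":100},{"tx":0,"ty":0,"tz":0,"ax":0,"ay":0,"az":0,"jaw":100},{"tx":0,"ty":0,"tz":0,"ax":0,"ay":0,"az":0,"jaw":100}]'

```text
time: 4.3
tool_pos: [0.4596, -0.0339, 0.0807]
tool_rot: [0.0, -0.132, 0.991, 0.0]
contact_force: [0.5, 0.3, -1.2]
gripper_width: 0.812
```

```bash
python3 d.py .460 -.034 .08 105.4
```

```text
t 4.3 pos [ 0.4596 -0.0339  0.0807] yyaw 105.19 z [ 2.e-04  5.e-04 -1.e+00] j [-0.24 -0.21  2.12  0.    1.23 -2.07] F [ 0.5  0.3 -1.2] w 0.812
tool delta [-0.0004 -0.0002  0.0007]
rotvec deg [ 0.02  0.02 -0.21]
```

move_arm --rows '[{"tx":-0.008,"ty":0,"tz":0,"ax":0,"ay":0,"az":4,"jaw":100},{"tx":-0.008,"ty":0.002,"tz":0,"ax":0,"ay":0,"az":4,"jaw":100},{"tx":-0.008,"ty":0.002,"tz":0,"ax":0,"ay":0,"az":3.4,"jaw":100},{"tx":0,"ty":0,"tz":0,"ax":0,"ay":0,"az":0,"jaw":100}]'

```text
time: 4.7
tool_pos: [0.4822, -0.0248, 0.0807]
tool_rot: [-0.001, -0.03, 1.0, 0.0]
contact_force: [1.3, 0.0, -0.7]
gripper_width: 0.815
```

```bash
python3 d.py .5158 -.014 .081 93.8
```

```text
t 4.7 pos [ 0.4822 -0.0248  0.0807] yyaw 93.39 z [-1.6e-03  9.0e-04 -1.0e+00] j [-0.21 -0.15  2.07  0.    1.22 -1.84] F [ 1.3  0.  -0.7] w 0.815
tool delta [-0.0342  0.0088 -0.0003]
rotvec deg [ 0.06 -0.09 -0.41]
```

move_arm --rows '[{"tx":-0.012,"ty":0.003,"tz":0,"ax":0,"ay":0,"az":-0.4,"jaw":100},{"tx":-0.012,"ty":0.003,"tz":0,"ax":0,"ay":0,"az":0,"jaw":100},{"tx":-0.01,"ty":0.003,"tz":0,"ax":0,"ay":0,"az":0,"jaw":100},{"tx":0,"ty":0,"tz":0,"ax":0,"ay":0,"az":0,"jaw":100}]'

```text
time: 5.1
tool_pos: [0.5162, -0.0136, 0.0808]
tool_rot: [-0.002, -0.035, 0.999, 0.0]
contact_force: [0.5, 0.8, -1.8]
gripper_width: 0.809
```

```bash
python3 d.py .5458 -.0121 .081 93.8; python3 - <<'E'
from h import *
o=[]
for n,b in(('side',(180,330,200,350)),('top',(110,260,230,380))):
    f=grab(n,n+'5.png');I=cv2.imread(f'pics/{n}5.png')[b[0]:b[1],b[2]:b[3]];o.append(cv2.resize(I,(390,390),interpolation=cv2.INTER_CUBIC))
cv2.imwrite('pics/c5.png',np.hstack(o))
E
```

```text
t 5.1 pos [ 0.5162 -0.0136  0.0808] yyaw 93.99 z [-3.2e-03  1.0e-04 -1.0e+00] j [-0.17 -0.06  1.99 -0.    1.22 -1.81] F [ 0.5  0.8 -1.8] w 0.809
tool delta [-0.0297 -0.0005 -0.0003]
rotvec deg [ 0.02 -0.18  0.19]
```

View pics/c5.png

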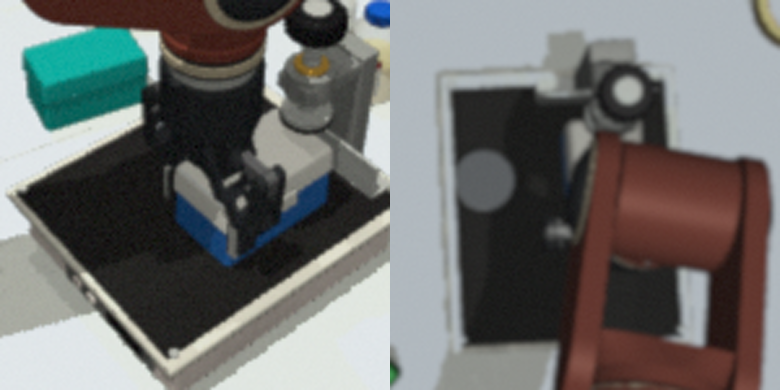

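```bash
python3 - <<'E'
from h import *
f=manip.grab_frame('side');t=manip.grab_frame('top')
for z in np.arange(.08,.4,.03):
    p=proj(f,[.516,-.0136,z]); print(round(z,2),p.round(0), ((p-[200,180])*2.6).round(0))
b=np.array([600-390,140])/2.6+[230,110]
b2=np.array([750-390,160])/2.6+[230,110]
for z in(.25,.3,.35,.4): print(z,plane(t,*b,z),plane(t,*b2,z))
E
```

```text
0.08 [279. 268.] [205. 229.]
0.11 [279. 258.] [205. 203.]
0.14 [279. 248.] [206. 176.]
0.17 [280. 237.] [207. 148.]
0.2 [280. 226.] [208. 118.]
0.23 [280. 214.] [208.  87.]
0.26 [280. 201.] [209.  54.]
0.29 [281. 188.] [210.  20.]
0.32 [281. 174.] [211. -17.]
0.35 [281. 159.] [212. -55.]
0.38 [282. 143.] [213. -96.]
0.25 [0.58066537 0.01419493 0.25      ] [ 0.56644644 -0.10347196  0.25      ]
0.3 [0.57189015 0.02129304 0.3       ] [ 0.55858383 -0.08882164  0.3       ]
0.35 [0.56311492 0.02839115 0.35      ] [ 0.55072121 -0.07417132  0.35      ]
0.4 [0.55433969 0.03548926 0.4       ] [ 0.5428586 -0.059521   0.4      ]
```

move_arm --rows '[{"tx":-0.008,"ty":0,"tz":0,"ax":0,"ay":-0.1,"az":0,"jaw":100},{"tx":-0.008,"ty":0,"tz":0,"ax":0,"ay":-0.1,"az":0,"jaw":100},{"tx":-0.005,"ty":0,"tz":0,"ax":0,"ay":0,"az":0,"jaw":100},{"tx":0,"ty":0,"tz":0,"ax":0,"ay":0,"az":0,"jaw":100}]'

```text
time: 5.7
tool_pos: [0.5367, -0.0127, 0.0807]
tool_rot: [-0.001, -0.034, 0.999, 0.0]
contact_force: [0.5, 0.3, -0.9]
gripper_width: 0.812
```

```bash
python3 d.py .5458 -.0121 .081 93.8
```

```text
t 5.7 pos [ 0.5367 -0.0127  0.0807] yyaw 93.93 z [-1.3e-03  1.0e-04 -1.0e+00] j [-0.16 -0.01  1.94 -0.    1.21 -1.8 ] F [ 0.5  0.3 -0.9] w 0.812
tool delta [-0.0091 -0.0001 -0.0003]
rotvec deg [ 0.01 -0.07  0.13]
```

move_arm --rows '[{"tx":0,"ty":0,"tz":0,"ax":0,"ay":0,"az":0,"jaw":0},{"tx":0,"ty":0,"tz":0,"ax":0,"ay":0,"az":0,"jaw":0},{"tx":0,"ty":0,"tz":0,"ax":0,"ay":0,"az":0,"jaw":0},{"tx":0.012,"ty":0,"tz":0,"ax":0,"ay":0,"az":0,"jaw":0},{"tx":0.012,"ty":0,"tz":0,"ax":0,"ay":0,"az":0,"jaw":0},{"tx":0.012,"ty":0,"tz":0,"ax":0,"ay":0,"az":0,"jaw":0},{"tx":0.012,"ty":0,"tz":0,"ax":0,"ay":0,"az":0,"jaw":0},{"tx":0.012,"ty":0,"tz":0,"ax":0,"ay":0,"az":0,"jaw":0},{"tx":0,"ty":0,"tz":0,"ax":0,"ay":0,"az":0,"jaw":0}]'

```text
time: 6.6
tool_pos: [0.4706, -0.0171, 0.0804]
tool_rot: [-0.001, -0.034, 0.999, -0.0]
contact_force: [-0.6, -0.2, 0.3]
gripper_width: 0.998
```

```bash
python3 d.py .52 -.0138 .081 93.8; python3 - <<'E'
from h import *
o=[]
for n,b in(('side',(180,330,200,350)),('top',(110,260,230,380))):
    f=grab(n,n+'6.png');I=cv2.imread(f'pics/{n}6.png')[b[0]:b[1],b[2]:b[3]];o.append(cv2.resize(I,(390,390),interpolation=cv2.INTER_CUBIC))
cv2.imwrite('pics/c6.png',np.hstack(o))
E
```

```text
t 6.6 pos [ 0.4706 -0.0171  0.0804] yyaw 93.93 z [-1.6e-03 -4.0e-04 -1.0e+00] j [-0.19 -0.18  2.1  -0.    1.22 -1.83] F [-0.6 -0.2  0.3] w 0.998
tool delta [-0.0495 -0.0001 -0.0006]
rotvec deg [-0.02 -0.09  0.13]
```

View pics/c6.png

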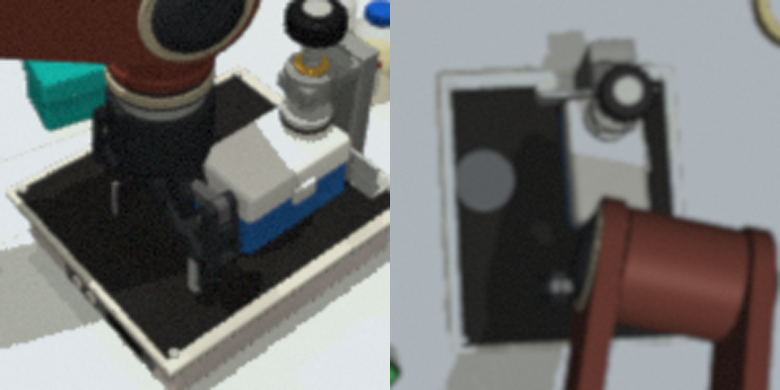

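The box is square and a few mm short of the stop. Next I close the fingers and push from behind.

move_arm --rows '[{"tx":0,"ty":0,"tz":0,"ax":0,"ay":0,"az":0,"jaw":255},{"tx":0,"ty":0,"tz":0,"ax":0,"ay":0,"az":0,"jaw":255},{"tx":0,"ty":0,"tz":0,"ax":0,"ay":0,"az":0,"jaw":255},{"tx":0,"ty":0,"tz":0,"ax":0,"ay":0,"az":0,"jaw":255},{"tx":0,"ty":0,"tz":0,"ax":0,"ay":0,"az":0,"jaw":255},{"tx":0,"ty":0,"tz":0,"ax":0,"ay":0,"az":0,"jaw":255},{"tx":-0.01,"ty":0,"tz":0,"ax":0,"ay":0,"az":0,"jaw":255},{"tx":-0.01,"ty":0,"tz":0,"ax":0,"ay":0,"az":0,"jaw":255},{"tx":-0.01,"ty":0,"tz":0,"ax":0,"ay":0,"az":0,"jaw":255},{"tx":-0.004,"ty":0,"tz":0,"ax":0,"ay":0,"az":0,"jaw":255},{"tx":0,"ty":0,"tz":0,"ax":0,"ay":0,"az":0,"jaw":255}]'

```text
time: 7.8
tool_pos: [0.5116, -0.0148, 0.0816]
tool_rot: [0.001, -0.034, 0.999, -0.0]
contact_force: [0.0, -0.4, -0.3]
gripper_width: 0.0
```

```bash
python3 d.py .52 -.0138 .081 93.8
```

```text
t 7.8 pos [ 0.5116 -0.0148  0.0816] yyaw 93.95 z [ 2.e-03 -8.e-04 -1.e+00] j [-0.17 -0.08  2.   -0.    1.21 -1.81] F [ 0.  -0.4 -0.3] w 0.0
tool delta [-0.0085  0.0004  0.0006]
rotvec deg [-0.05  0.11  0.15]
```

move_arm --rows '[{"tx":-0.003,"ty":0,"tz":0,"ax":0,"ay":0,"az":0,"jaw":255},{"tx":-0.003,"ty":0,"tz":0,"ax":0,"ay":0,"az":0,"jaw":255},{"tx":0,"ty":0,"tz":0,"ax":0,"ay":0,"az":0,"jaw":255}]'

```text
time: 8.1
tool_pos: [0.5172, -0.0142, 0.081]
tool_rot: [-0.0, -0.035, 0.999, -0.0]
contact_force: [0.5, 0.2, -0.9]
gripper_width: -0.001
```

```bash
python3 d.py .52 -.0138 .081 93.8
```

```text
t 8.1 pos [ 0.5172 -0.0142  0.081 ] yyaw 93.97 z [-7.e-04 -6.e-04 -1.e+00] j [-0.17 -0.06  1.99 -0.    1.21 -1.81] F [ 0.5  0.2 -0.9] w -0.001
tool delta [-0.0028  0.0002  0.    ]
rotvec deg [-0.03 -0.04  0.17]
```

move_arm --rows '[{"tx":-0.002,"ty":0,"tz":0,"ax":0,"ay":0,"az":0,"jaw":255},{"tx":-0.002,"ty":0,"tz":0,"ax":0,"ay":0,"az":0,"jaw":255}]'

```text
time: 8.3
tool_pos: [0.5198, -0.0138, 0.0807]
tool_rot: [-0.002, -0.035, 0.999, -0.0]
contact_force: [-8.0, 0.3, 3.5]
gripper_width: 0.002
```

move_arm --rows '[{"tx":-0.002,"ty":0,"tz":0,"ax":0,"ay":0,"az":0,"jaw":255},{"tx":-0.001,"ty":0,"tz":0,"ax":0,"ay":0,"az":0,"jaw":255}]'

```text
time: 8.5
tool_pos: [0.5193, -0.0137, 0.0793]
tool_rot: [-0.007, -0.034, 0.999, -0.0]
contact_force: [-3.4, -1.5, 1.1]
gripper_width: -0.002
```

```bash
python3 d.py .525 -.0138 .081 93.8;python3 - <<'E'
from h import *
o=[]
for n,b in(('side',(180,330,200,350)),('top',(110,260,230,380))):
    f=grab(n,n+'7.png');I=cv2.imread(f'pics/{n}7.png')[b[0]:b[1],b[2]:b[3]];o.append(cv2.resize(I,(390,390),interpolation=cv2.INTER_CUBIC))
cv2.imwrite('pics/c7.png',np.hstack(o))
E
```

```text
t 8.5 pos [ 0.5193 -0.0137  0.0793] yyaw 93.92 z [-1.420e-02 -7.000e-04 -9.999e-01] j [-0.17 -0.04  1.98 -0.    1.22 -1.81] F [-3.4 -1.5  1.1] w -0.002
tool delta [-0.0056 -0.0005 -0.0017]
rotvec deg [ 0.02 -0.81  0.12]
```

View pics/c7.png

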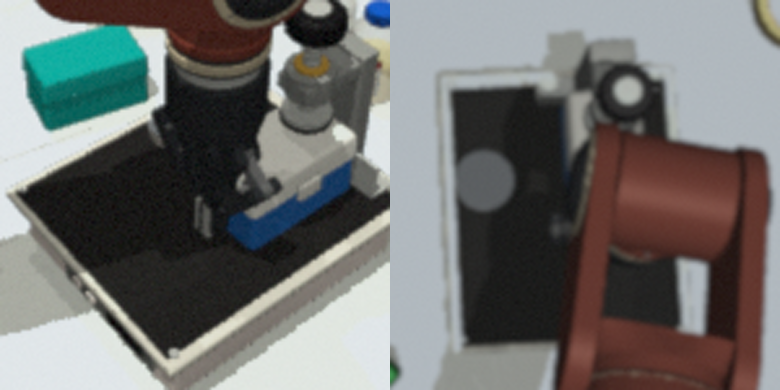

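move_arm --rows '[{"tx":-0.003,"ty":0,"tz":-0.001,"ax":0,"ay":-0.8,"az":0,"jaw":255}]'

```text
time: 8.7
tool_pos: [0.5198, -0.0135, 0.0791]
tool_rot: [-0.004, -0.034, 0.999, 0.0]
contact_force: [-12.8, -1.8, 4.7]
gripper_width: 0.004
```

move_arm --rows '[{"tx":-0.003,"ty":0,"tz":0,"ax":0,"ay":0,"az":0,"jaw":255}]'

```text
time: 8.8
tool_pos: [0.5194, -0.0133, 0.078]
tool_rot: [-0.008, -0.034, 0.999, 0.0]
contact_force: [-14.2, -1.6, 4.8]
gripper_width: 0.001
```

move_arm --rows '[{"tx":-0.003,"ty":0,"tz":0,"ax":0,"ay":0,"az":0,"jaw":255}]'

```text
time: 8.9
tool_pos: [0.519, -0.0133, 0.0764]
tool_rot: [-0.012, -0.033, 0.999, 0.0]
contact_force: [-11.1, -2.4, 4.0]
gripper_width: 0.001
```

```bash
python3 d.py .525 -.0138 .081 93.8
```

```text
t 8.9 pos [ 0.519  -0.0133  0.0764] yyaw 93.81 z [-0.0247  0.     -0.9997] j [-0.17 -0.03  1.97 -0.    1.23 -1.8 ] F [-11.1  -2.4   4. ] w 0.001
tool delta [-0.0059 -0.0008 -0.0047]
rotvec deg [ 0.1  -1.41  0.01]
```

Blocked at 14 N, which is well above sliding friction, so I take it as being at the stop. I'll back off and check.

move_arm --rows '[{"tx":0.01,"ty":0,"tz":-0.005,"ax":0,"ay":-1.4,"az":0,"jaw":255},{"tx":0.02,"ty":0,"tz":0,"ax":0,"ay":0,"az":0,"jaw":255},{"tx":0.03,"ty":0,"tz":0,"ax":0,"ay":0,"az":0,"jaw":255},{"tx":0.03,"ty":0,"tz":-0.01,"ax":0,"ay":0,"az":0,"jaw":255},{"tx":0.01,"ty":0,"tz":-0.03,"ax":0,"ay":0,"az":0,"jaw":0},{"tx":0,"ty":0,"tz":-0.04,"ax":0,"ay":0,"az":0,"jaw":0},{"tx":0,"ty":0,"tz":-0.04,"ax":0,"ay":0,"az":0,"jaw":0},{"tx":0,"ty":0,"tz":-0.04,"ax":0,"ay":0,"az":0,"jaw":0},{"tx":0,"ty":0,"tz":-0.04,"ax":0,"ay":0,"az":0,"jaw":0}]'

```text
time: 9.8
tool_pos: [0.4135, -0.0198, 0.2809]
tool_rot: [-0.0, -0.033, 0.999, 0.002]
contact_force: [1.3, -0.8, 0.1]
gripper_width: 0.844
```

```bash
python3 d.py .525 -.0138 .081 93.8; python3 - <<'E'
from h import *
o=[]
for n,b in(('side',(170,290,250,370)),('top',(110,260,230,380))):
    f=grab(n,n+'8.png');I=cv2.imread(f'pics/{n}8.png')[b[0]:b[1],b[2]:b[3]];o.append(cv2.resize(I,(390,390),interpolation=cv2.INTER_CUBIC))
cv2.imwrite('pics/c8.png',np.hstack(o))
E
```

```text
t 9.8 pos [ 0.4135 -0.0198  0.2809] yyaw 93.79 z [-0.0011  0.0046 -1.    ] j [-0.23 -0.51  2.01  0.    1.65 -1.87] F [ 1.3 -0.8  0.1] w 0.844
tool delta [-0.1118 -0.0023  0.1998]
rotvec deg [ 0.27 -0.04 -0.01]
```

View pics/c8.png

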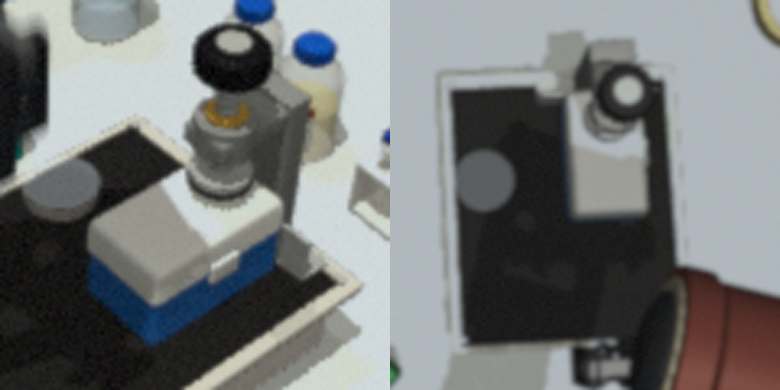

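```bash
python3 - <<'E'
from h import *
T=manip.grab_frame('top');S=manip.grab_frame('side')
o=np.array([.5535,.0235]);a=.066
R=np.array([[np.cos(a),-np.sin(a)],[np.sin(a),np.cos(a)]])
for u,v in((572,217),(645,212)):
    p=plane(T,(u-390)/2.6+230,v/2.6+110,.132);print(p,R.T@(p[:2]-o))
for u,v in((90,235),(152,303),(282,208)):
    z=.132 if u<200 else .132
    p=plane(S,u/3.25+250,v/3.25+170-0,z);print('S',p,R.T@(p[:2]-o))
f=T
# knob silver top centroid
for f,n in((T,'top'),(S,'side')):
    g=f['color'].astype(int)
    x0,x1,y0,y1=((310,333,136,155) if n=='top' else (305,340,170,205))
    m=(g[y0:y1,x0:x1].max(2)>110)
    nn,l,st,ce=cv2.connectedComponentsWithStats(m.astype(np.uint8),connectivity=4)
    print(n,[(s.tolist(),(c+[x0,y0]).round(1).tolist()) for s,c in zip(st,ce)])
E
```

```text
[0.53098209 0.02270929 0.132     ] [-0.02252103  0.00069612]
[ 0.53642665 -0.04284449  0.132     ] [-0.02141174 -0.06507402]
S [0.52725824 0.00679083 0.132     ] [-0.02728663 -0.0149421 ]
S [ 0.52369427 -0.06013169  0.132     ] [-0.03525652 -0.08148385]
S [ 0.64291181 -0.04446015  0.132     ] [ 0.08473502 -0.07370908]
top [([0, 0, 23, 19, 319], [320.4, 145.7]), ([17, 0, 6, 5, 20], [330.2, 137.5]), ([6, 3, 11, 11, 97], [321.1, 144.3]), ([0, 18, 1, 1, 1], [310.0, 154.0])]
side [([4, 3, 31, 32, 541], [322.7, 191.0]), ([0, 0, 35, 35, 625], [321.4, 183.9]), ([12, 9, 10, 7, 56], [321.6, 182.3]), ([19, 33, 2, 2, 3], [324.7, 203.3])]
```

```bash
python3 - <<'E'
from h import *
T=manip.grab_frame('top');S=manip.grab_frame('side')
K=tri([(T,321.1,144.3),(S,321.6,182.3)]);print(K,proj(T,K),proj(S,K),plane(T,321.3,144.3,.2525))
# dark knob in top: circle
g=T['color'].max(2);m=np.zeros_like(g);m[134:160,305:338]=(g[134:160,305:338]<60)
cs,_=cv2.findContours(m,0,cv2.CHAIN_APPROX_NONE);c=max(cs,key=cv2.contourArea);print(cv2.minEnclosingCircle(c),cv2.boundingRect(c))
E
python3 d.py .621 -.008 .30 93.8
```

```text
[ 0.62101362 -0.00662023  0.25285613] [321.08760703 144.31842915] [321.62271607 182.29437856] [ 0.62113962 -0.00711612  0.2525    ]
((320.0, 146.5), 19.52572250366211) (305, 134, 31, 26)
t 10.1 pos [ 0.4131 -0.0197  0.2777] yyaw 93.79 z [-0.0047  0.0053 -1.    ] j [-0.23 -0.51  2.01  0.    1.65 -1.87] F [-0.4 -0.4 -0.8] w 1.0
tool delta [-0.2082 -0.0019 -0.0232]
rotvec deg [ 0.32 -0.25 -0.01]
```

move_arm --rows '[{"tx":-0.01,"ty":0,"tz":-0.025,"ax":0.3,"ay":-0.2,"az":0,"jaw":0},{"tx":-0.04,"ty":0,"tz":0,"ax":0,"ay":0,"az":0,"jaw":0},{"tx":-0.04,"ty":0,"tz":0,"ax":0,"ay":0,"az":0,"jaw":0},{"tx":-0.04,"ty":0,"tz":0,"ax":0,"ay":0,"az":0,"jaw":0},{"tx":-0.035,"ty":0,"tz":0,"ax":0,"ay":0,"az":0,"jaw":0},{"tx":-0.02,"ty":0,"tz":0,"ax":0,"ay":0,"az":0,"jaw":0},{"tx":0,"ty":0,"tz":0,"ax":0,"ay":0,"az":0,"jaw":0}]'

```text
time: 10.8
tool_pos: [0.5999, -0.0061, 0.285]
tool_rot: [-0.011, -0.033, 0.999, 0.002]
contact_force: [0.0, 0.2, -0.7]
gripper_width: 1.004
```

```bash
python3 d.py .621 -.007 .265 93.8
```

```text
t 10.8 pos [ 0.5999 -0.0061  0.285 ] yyaw 93.76 z [-0.0215  0.0038 -0.9998] j [-0.13 -0.02  1.6   0.    1.59 -1.77] F [ 0.   0.2 -0.7] w 1.004
tool delta [-0.0215 -0.0024  0.0196]
rotvec deg [ 0.3  -1.21 -0.04]
```

move_arm --rows '[{"tx":-0.011,"ty":-0.001,"tz":0,"ax":0.3,"ay":-1.2,"az":0,"jaw":0},{"tx":-0.01,"ty":-0.001,"tz":0,"ax":0,"ay":0,"az":0,"jaw":0},{"tx":0,"ty":0,"tz":0,"ax":0,"ay":0,"az":0,"jaw":0}]'

```text
time: 11.1
tool_pos: [0.6197, -0.0066, 0.2806]
tool_rot: [-0.003, -0.033, 0.999, 0.0]
contact_force: [0.3, -0.1, -0.2]
gripper_width: 1.002
```

```bash
python3 d.py .621 -.007 .265 93.8
```

```text
t 11.1 pos [ 0.6197 -0.0066  0.2806] yyaw 93.76 z [-5.2e-03  4.0e-04 -1.0e+00] j [-0.13  0.02  1.57 -0.    1.56 -1.77] F [ 0.3 -0.1 -0.2] w 1.002
tool delta [-0.0014 -0.0005  0.0156]
rotvec deg [ 0.04 -0.3  -0.04]
```

move_arm --rows '[{"tx":-0.001,"ty":0,"tz":0.015,"ax":0,"ay":-0.3,"az":0,"jaw":0},{"tx":0,"ty":0,"tz":0.015,"ax":0,"ay":0,"az":0,"jaw":0},{"tx":0,"ty":0,"tz":0.015,"ax":0,"ay":0,"az":0,"jaw":0},{"tx":0,"ty":0,"tz":0,"ax":0,"ay":0,"az":0,"jaw":0}]'

```text
time: 11.5
tool_pos: [0.6194, -0.0068, 0.2346]
tool_rot: [0.001, -0.033, 0.999, 0.0]
contact_force: [0.0, -0.2, -0.3]
gripper_width: 1.001
```

```bash
python3 d.py .621 -.007 .218 93.8
```

```text
t 11.5 pos [ 0.6194 -0.0068  0.2346] yyaw 93.73 z [ 1.7e-03  3.0e-04 -1.0e+00] j [-0.13  0.04  1.62  0.    1.48 -1.77] F [ 0.  -0.2 -0.3] w 1.001
tool delta [-0.0015 -0.0003  0.0166]
rotvec deg [ 0.01  0.1  -0.07]
```

move_arm --rows '[{"tx":-0.001,"ty":0,"tz":0.008,"ax":0,"ay":0.1,"az":0,"jaw":0},{"tx":0,"ty":0,"tz":0.007,"ax":0,"ay":0,"az":0,"jaw":0},{"tx":0,"ty":0,"tz":0,"ax":0,"ay":0,"az":0,"jaw":0}]'

```text
time: 11.8
tool_pos: [0.6204, -0.0068, 0.2188]
tool_rot: [0.0, -0.032, 0.999, 0.0]
contact_force: [0.3, -0.3, 0.5]
gripper_width: 0.996
```

```bash
python3 d.py .621 -.007 .218 93.8; python3 - <<'E'
from h import *
o=[]
for n,b in(('side',(140,260,260,380)),('top',(110,230,250,370))):
    f=grab(n,n+'9.png');I=cv2.imread(f'pics/{n}9.png')[b[0]:b[1],b[2]:b[3]];o.append(cv2.resize(I,(390,390),interpolation=cv2.INTER_CUBIC))
cv2.imwrite('pics/c9.png',np.hstack(o))
E
```

```text
t 11.8 pos [ 0.6204 -0.0068  0.2188] yyaw 93.72 z [ 3.e-04  2.e-04 -1.e+00] j [-0.13  0.05  1.64  0.    1.45 -1.77] F [ 0.3 -0.3  0.5] w 0.996
tool delta [-0.0006 -0.0003  0.0008]
rotvec deg [ 0.01  0.02 -0.08]
```

View pics/c9.png

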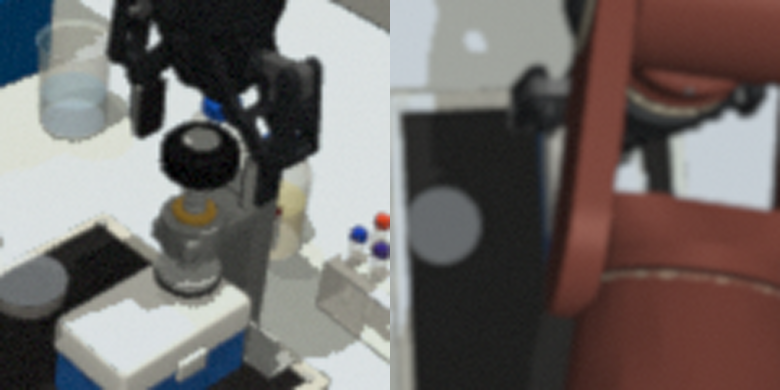

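move_arm --rows '[{"tx":0,"ty":0,"tz":0,"ax":0,"ay":0,"az":0,"jaw":170},{"tx":0,"ty":0,"tz":0,"ax":0,"ay":0,"az":0,"jaw":170},{"tx":0,"ty":0,"tz":0,"ax":0,"ay":0,"az":0,"jaw":170},{"tx":0,"ty":0,"tz":0,"ax":0,"ay":0,"az":0,"jaw":170},{"tx":0,"ty":0,"tz":0,"ax":0,"ay":0,"az":0,"jaw":170},{"tx":0,"ty":0,"tz":0,"ax":0,"ay":0,"az":0,"jaw":170}]'

```text
time: 12.5
tool_pos: [0.6217, -0.0064, 0.2221]
tool_rot: [0.002, -0.033, 0.999, -0.0]
contact_force: [-0.2, 0.3, -0.2]
gripper_width: 0.514
```

```bash
python3 d.py .621 -.007 .218 93.8; python3 - <<'E'
from h import *
o=[]
for n,b in(('side',(140,260,260,380)),('top',(110,230,250,370))):
    f=grab(n,n+'10.png');I=cv2.imread(f'pics/{n}10.png')[b[0]:b[1],b[2]:b[3]];o.append(cv2.resize(I,(390,390),interpolation=cv2.INTER_CUBIC))
cv2.imwrite('pics/c10.png',np.hstack(o))
E
```

```text
t 12.5 pos [ 0.6217 -0.0064  0.2221] yyaw 93.76 z [ 0.0045  0.     -1.    ] j [-0.13  0.05  1.63  0.    1.46 -1.77] F [-0.2  0.3 -0.2] w 0.514
tool delta [ 0.0007 -0.0005  0.0041]
rotvec deg [-0.01  0.26 -0.04]
```

View pics/c10.png

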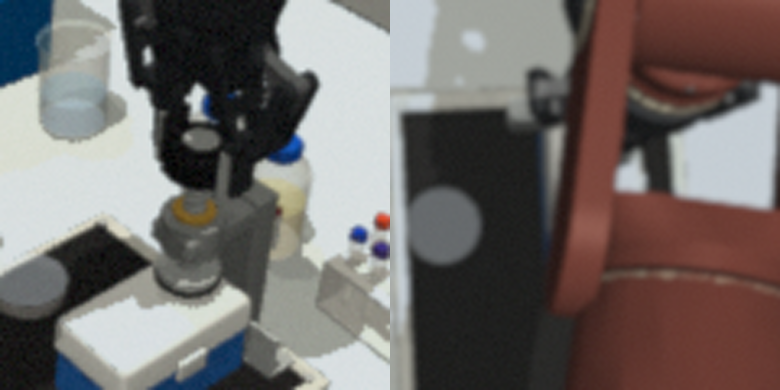

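The knob is gripped at 0.514 opening. I'll turn it clockwise in stages.

move_arm --rows '[{"tx":0,"ty":0,"tz":0.001,"ax":0,"ay":0.2,"az":8,"jaw":170},{"tx":0,"ty":0,"tz":0.001,"ax":0,"ay":0,"az":8,"jaw":170},{"tx":0,"ty":0,"tz":0.001,"ax":0,"ay":0,"az":8,"jaw":170},{"tx":0,"ty":0,"tz":0.001,"ax":0,"ay":0,"az":8,"jaw":170},{"tx":0,"ty":0,"tz":0,"ax":0,"ay":0,"az":0,"jaw":170}]'

```text
time: 13.1
tool_pos: [0.6214, -0.0071, 0.2193]
tool_rot: [0.0, 0.253, 0.967, -0.001]
contact_force: [-0.8, 0.5, -1.2]
gripper_width: 0.517
```

```bash
python3 d.py .621 -.007 .2185 61.7; python3 -c "
from h import *
print(manip.state()['ft_torque'])"
```

```text
t 13.1 pos [ 0.6214 -0.0071  0.2193] yyaw 60.64 z [ 2.0e-04 -1.9e-03 -1.0e+00] j [-0.13  0.05  1.63 -0.    1.46 -1.19] F [-0.8  0.5 -1.2] w 0.517
tool delta [ 0.0004 -0.0001  0.0008]
rotvec deg [-0.09  0.06 -1.06]
[ 0.03358626  0.08549285 -0.2271976 ]
```

move_arm --rows '[{"tx":0,"ty":0,"tz":0.001,"ax":0,"ay":0,"az":8,"jaw":170},{"tx":0,"ty":0,"tz":0.001,"ax":0,"ay":0,"az":8,"jaw":170},{"tx":0,"ty":0,"tz":0.001,"ax":0,"ay":0,"az":8,"jaw":170},{"tx":0,"ty":0,"tz":0.001,"ax":0,"ay":0,"az":8,"jaw":170},{"tx":0,"ty":0,"tz":0.001,"ax":0,"ay":0,"az":8,"jaw":170},{"tx":0,"ty":0,"tz":0.001,"ax":0,"ay":0,"az":8,"jaw":170},{"tx":0,"ty":0,"tz":0,"ax":0,"ay":0,"az":0,"jaw":170}]'

```text
time: 13.8
tool_pos: [0.6205, -0.0076, 0.2152]
tool_rot: [-0.0, 0.628, 0.778, -0.002]
contact_force: [0.4, 0.5, -0.6]
gripper_width: 0.518
```

```bash
python3 d.py .621 -.007 .2135 13.7; python3 -c "
from h import *
print(manip.state()['ft_torque'])
o=[]
for n,b in(('side',(140,260,260,380)),('top',(110,230,250,370))):
    f=grab(n,n+'11.png');I=cv2.imread(f'pics/{n}11.png')[b[0]:b[1],b[2]:b[3]];o.append(cv2.resize(I,(390,390),interpolation=cv2.INTER_CUBIC))
cv2.imwrite('pics/c11.png',np.hstack(o))"
```

```text
t 13.8 pos [ 0.6205 -0.0076  0.2152] yyaw 12.17 z [-0.0026 -0.003  -1.    ] j [-0.13  0.05  1.64 -0.    1.45 -0.34] F [ 0.4  0.5 -0.6] w 0.518
tool delta [0.0004 0.0007 0.0017]
rotvec deg [-0.18  0.13 -1.53]
[-0.01868241  0.10991229 -0.25517094]
```

View pics/c11.png

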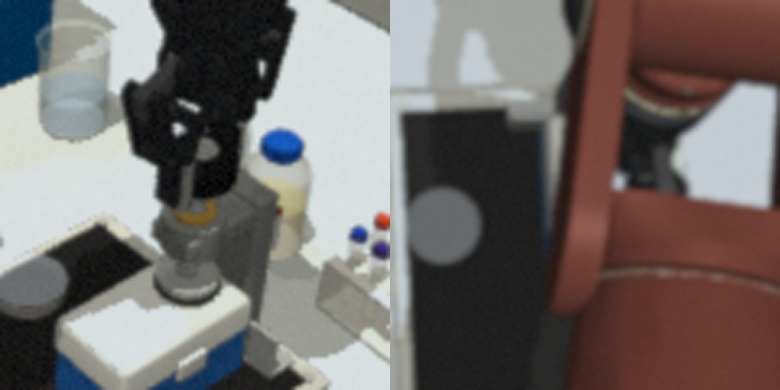

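move_arm --rows '[{"tx":0,"ty":0.0005,"tz":0.001,"ax":0,"ay":0,"az":8,"jaw":170},{"tx":0,"ty":0,"tz":0.001,"ax":0,"ay":0,"az":8,"jaw":170},{"tx":0,"ty":0,"tz":0.001,"ax":0,"ay":0,"az":8,"jaw":170},{"tx":0,"ty":0,"tz":0,"ax":0,"ay":0,"az":0,"jaw":170}]'

```text
time: 14.3
tool_pos: [0.62, -0.0074, 0.2132]
tool_rot: [-0.001, 0.775, 0.632, -0.003]
contact_force: [-0.9, 0.2, -0.3]
gripper_width: 0.512
```

```bash
python3 d.py .621 -.007 .2115 -12; python3 -c "
from h import *
print(manip.state()['ft_torque'])"
```

```text
t 14.3 pos [ 0.62   -0.0074  0.2132] yyaw -11.67 z [-0.0055 -0.0029 -1.    ] j [-0.13  0.06  1.64 -0.    1.45  0.07] F [-0.9  0.2 -0.3] w 0.512
tool delta [0.0006 0.0009 0.0017]
rotvec deg [-0.27  0.23  0.33]
[ 0.05589064  0.20213554 -0.2276367 ]
```

move_arm --rows '[{"tx":0,"ty":0,"tz":0.001,"ax":0,"ay":0,"az":6,"jaw":170},{"tx":0,"ty":0,"tz":0,"ax":0,"ay":0,"az":0,"jaw":170}]'

```text
time: 14.5
tool_pos: [0.6199, -0.0074, 0.2128]
tool_rot: [-0.001, 0.805, 0.593, -0.003]
contact_force: [-1.3, -0.1, 0.4]
gripper_width: 0.513
```

```bash
python3 d.py .621 -.007 .2115 -18; python3 -c "
from h import *
print(manip.state()['ft_torque'])"
```

```text
t 14.5 pos [ 0.6199 -0.0074  0.2128] yyaw -17.22 z [-0.0057 -0.0027 -1.    ] j [-0.13  0.06  1.64 -0.    1.45  0.17] F [-1.3 -0.1  0.4] w 0.513
tool delta [0.0007 0.0009 0.0013]
rotvec deg [-0.27  0.25  0.78]
[ 0.09896863  0.22560593 -0.22059243]
```

move_arm --rows '[{"tx":0,"ty":0,"tz":0.001,"ax":0,"ay":0,"az":6,"jaw":170},{"tx":0,"ty":0,"tz":0,"ax":0,"ay":0,"az":0,"jaw":170}]'

```text
time: 14.7
tool_pos: [0.6198, -0.0073, 0.2123]
tool_rot: [-0.001, 0.833, 0.554, -0.003]
contact_force: [-1.6, 0.0, 1.2]
gripper_width: 0.517
```

```bash
python3 d.py .621 -.007 .2115 -24; python3 -c "
from h import *
print(manip.state()['ft_torque'])"
```

```text
t 14.7 pos [ 0.6198 -0.0073  0.2123] yyaw -22.74 z [-0.006  -0.0024 -1.    ] j [-0.13  0.06  1.64 -0.    1.45  0.27] F [-1.6  0.   1.2] w 0.517
tool delta [0.0008 0.001  0.0008]
rotvec deg [-0.26  0.26  1.26]
[ 0.10428371  0.29147162 -0.21242332]
```

move_arm --rows '[{"tx":0,"ty":0,"tz":0.0005,"ax":0,"ay":0,"az":6,"jaw":170},{"tx":0,"ty":0,"tz":0,"ax":0,"ay":0,"az":0,"jaw":170}]'

```text
time: 14.9
tool_pos: [0.6197, -0.0073, 0.212]
tool_rot: [-0.001, 0.858, 0.513, -0.003]
contact_force: [-1.6, 0.3, 1.7]
gripper_width: 0.516
```

```bash
python3 d.py; python3 -c "
from h import *
print(manip.state()['ft_torque'])"
```

```text
t 14.9 pos [ 0.6197 -0.0073  0.212 ] yyaw -28.21 z [-0.0064 -0.0023 -1.    ] j [-0.13  0.06  1.64 -0.    1.45  0.36] F [-1.6  0.3  1.7] w 0.516
[ 0.11253801  0.30402122 -0.04373189]
```

move_arm --rows '[{"tx":0,"ty":0,"tz":0.0005,"ax":0,"ay":0,"az":6,"jaw":170},{"tx":0,"ty":0,"tz":0,"ax":0,"ay":0,"az":0,"jaw":170}]'

```text
time: 15.1
tool_pos: [0.6196, -0.0072, 0.212]
tool_rot: [-0.0, 0.881, 0.473, -0.003]
contact_force: [-1.6, -0.3, 0.2]
gripper_width: 0.513
```

```bash
python3 d.py; python3 -c "
from h import *
print(manip.state()['ft_torque'])"
```

```text
t 15.1 pos [ 0.6196 -0.0072  0.212 ] yyaw -33.57 z [-0.0065 -0.0024 -1.    ] j [-0.13  0.06  1.64 -0.    1.45  0.46] F [-1.6 -0.3  0.2] w 0.513
[0.10850196 0.38844519 0.35542744]
```

move_arm --rows '[{"tx":0,"ty":0,"tz":0.0005,"ax":0,"ay":0,"az":6,"jaw":170},{"tx":0,"ty":0,"tz":0,"ax":0,"ay":0,"az":0,"jaw":170}]'

```text
time: 15.3
tool_pos: [0.6195, -0.0071, 0.2119]
tool_rot: [-0.0, 0.902, 0.432, -0.004]
contact_force: [-2.0, 0.3, 0.9]
gripper_width: 0.512
```

```bash
python3 d.py; python3 -c "
from h import *
print(manip.state()['ft_torque'])"
```

```text
t 15.3 pos [ 0.6195 -0.0071  0.2119] yyaw -38.83 z [-0.0067 -0.0028 -1.    ] j [-0.13  0.06  1.64 -0.    1.45  0.55] F [-2.   0.3  0.9] w 0.512
[0.0808066  0.4833222  0.78159412]
```

move_arm --rows '[{"tx":0,"ty":0,"tz":0,"ax":0,"ay":0,"az":4,"jaw":170},{"tx":0,"ty":0,"tz":0,"ax":0,"ay":0,"az":0,"jaw":170}]'

```text
time: 15.5
tool_pos: [0.6195, -0.0071, 0.2119]
tool_rot: [0.0, 0.914, 0.406, -0.004]
contact_force: [-2.2, 0.0, 3.5]
gripper_width: 0.514
```

```bash
python3 d.py; python3 -c "
from h import *
print(manip.state()['ft_torque'])
o=[]
for n,b in(('side',(140,260,260,380)),('top',(110,230,250,370))):
    f=grab(n,n+'12.png');I=cv2.imread(f'pics/{n}12.png')[b[0]:b[1],b[2]:b[3]];o.append(cv2.resize(I,(390,390),interpolation=cv2.INTER_CUBIC))
cv2.imwrite('pics/c12.png',np.hstack(o))"
```

```text
t 15.5 pos [ 0.6195 -0.0071  0.2119] yyaw -42.03 z [-0.0068 -0.0034 -1.    ] j [-0.13  0.06  1.64 -0.    1.45  0.6 ] F [-2.2  0.   3.5] w 0.514
[0.11239475 0.51855867 1.01942169]
```

View pics/c12.png

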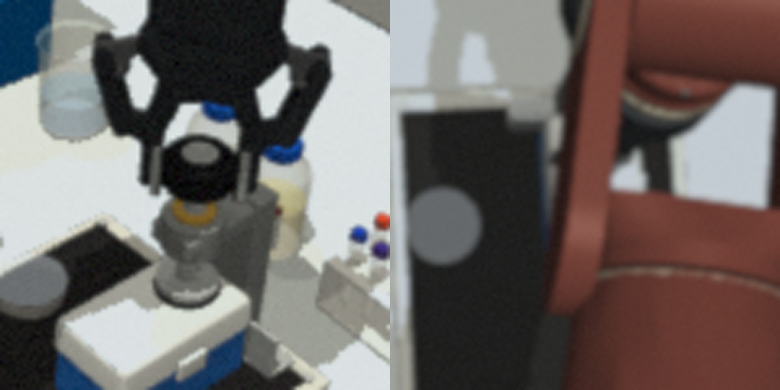

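The foot rests on the lid and the torque has risen by about 1.2 N·m. I'll release and retreat upward.

move_arm --rows '[{"tx":0,"ty":0,"tz":0,"ax":0,"ay":0,"az":0,"jaw":0},{"tx":0,"ty":0,"tz":0,"ax":0,"ay":0,"az":0,"jaw":0},{"tx":0,"ty":0,"tz":0,"ax":0,"ay":0,"az":0,"jaw":0},{"tx":0,"ty":0,"tz":0,"ax":0,"ay":0,"az":0,"jaw":0},{"tx":0,"ty":0,"tz":0,"ax":0,"ay":0,"az":0,"jaw":0},{"tx":0,"ty":0,"tz":-0.02,"ax":0,"ay":0,"az":0,"jaw":0},{"tx":0,"ty":0,"tz":-0.03,"ax":0,"ay":0,"az":0,"jaw":0},{"tx":0,"ty":0,"tz":-0.03,"ax":0,"ay":0,"az":0,"jaw":0},{"tx":0,"ty":0,"tz":-0.03,"ax":0,"ay":0,"az":0,"jaw":0},{"tx":0,"ty":0,"tz":0,"ax":0,"ay":0,"az":0,"jaw":0}]'

```text
time: 16.6
tool_pos: [0.6202, -0.0075, 0.322]
tool_rot: [-0.0, 0.914, 0.406, -0.004]
contact_force: [-0.1, -0.4, 0.9]
gripper_width: 1.003
```

```bash
python3 d.py .45 0 .33
```

```text
t 16.6 pos [ 0.6202 -0.0075  0.322 ] yyaw -42.15 z [-0.008  -0.0026 -1.    ] j [-0.13  0.01  1.51 -0.    1.63  0.61] F [-0.1 -0.4  0.9] w 1.003
tool delta [-0.1087 -0.1312 -0.0066]
```

move_arm --rows '[{"tx":-0.025,"ty":-0.03,"tz":0,"ax":0,"ay":0,"az":0,"jaw":0},{"tx":-0.025,"ty":-0.03,"tz":0,"ax":0,"ay":0,"az":0,"jaw":0},{"tx":-0.025,"ty":-0.03,"tz":0,"ax":0,"ay":0,"az":0,"jaw":0},{"tx":-0.025,"ty":-0.03,"tz":0,"ax":0,"ay":0,"az":0,"jaw":0},{"tx":-0.025,"ty":-0.03,"tz":0,"ax":0,"ay":0,"az":0,"jaw":0},{"tx":0,"ty":0,"tz":0,"ax":0,"ay":0,"az":0,"jaw":0},{"tx":0,"ty":0,"tz":0,"ax":0,"ay":0,"az":0,"jaw":0}]'

```text
time: 17.3
tool_pos: [0.4184, 0.0007, 0.3165]
tool_rot: [-0.002, 0.914, 0.405, -0.006]
contact_force: [0.4, 0.6, 0.3]
gripper_width: 1.004
```

```bash
python3 d.py; python3 -c "
from h import *
o=[]
for n,b in(('side',(170,290,250,370)),('top',(110,260,230,380))):
    f=grab(n,n+'13.png');I=cv2.imread(f'pics/{n}13.png')[b[0]:b[1],b[2]:b[3]];o.append(cv2.resize(I,(390,390),interpolation=cv2.INTER_CUBIC))
cv2.imwrite('pics/c13.png',np.hstack(o))
T=manip.grab_frame('top');S=manip.grab_frame('side')
for f,(x0,x1,y0,y1) in((T,(310,333,136,155)),(S,(305,340,170,205))):
    g=f['color'].astype(int);m=(g[y0:y1,x0:x1].max(2)>110)
    nn,l,st,ce=cv2.connectedComponentsWithStats(m.astype(np.uint8),connectivity=4)
    print([(s.tolist(),(c+[x0,y0]).round(1).tolist()) for s,c in zip(st,ce) if 30<s[4]<150])
print(proj(S,[.621,-.007,.2425]),proj(S,[.621,-.007,.2525]))
"
```

```text
t 17.3 pos [0.4184 0.0007 0.3165] yyaw -42.17 z [-0.013  -0.0019 -0.9999] j [-0.17 -0.49  1.94 -0.    1.71  0.56] F [0.4 0.6 0.3] w 1.004
[([5, 4, 11, 11, 92], [320.3, 145.4])]
[([11, 14, 11, 6, 57], [321.1, 186.5])]
[321.29998791 186.6602498 ] [321.73286611 182.5389956 ]
```

View pics/c13.png

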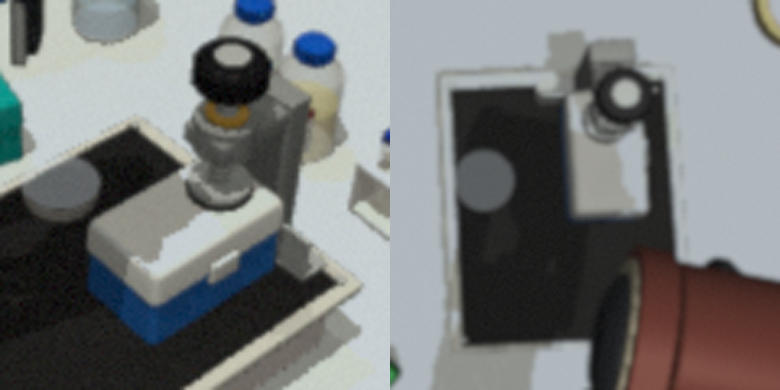

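The knob top is at about 0.2425 m, 10 mm lower than before. The box is against the stop with the foot on it, the dish hasn't moved, and the arm is clear. Handing in.

```bash
python3 -c "
from h import *
print(manip.job_done())"
```

```text
the job is handed in; nothing more can be done
None
```

The tip box is against the steel stop with the clamp screwed down on it, the gripper is off the knob, and I handed the job in at about 17.5 s of the 67 s. The hand-in gives no verdict, so the result rests on my own checks.

**What I did:** I gripped the box near its rear end, turned it about 11° square to the platform and slid it under the clamp. I then let go and pushed it the last few mm with closed fingers until it would go no further, at about 14 N. I gripped the knob and turned it about 136° clockwise; the torque rose from about −0.2 to +1.0 N·m over the last 20° or so. Then I opened the fingers and backed away.

**Last checks:**
- **Box position (before clamping):** its rear edge was at about x −0.022 m in the shaker frame, against −0.0215 m expected when fully home. It was square to within about 0.02 rad, with its middle at about y −0.032 m. After clamping I checked it only by eye, and it looked unmoved.
- **Clamp:** the knob had dropped about 10 mm, which matches the foot resting on the lid.
- **Petri dish:** it shows at the same place in the pictures; I did not measure it again.
- **Robot:** it is clear, with no contact force showing.

**Not confirmed:**
- The force of the foot on the box could not be measured directly; I inferred it from the torque rise and the knob height.
- My hand-picked lid corners in the side view differed from the top view by about 5–16 mm, so I relied on the top view.

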